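Hang the long brush bar on the two pins of the drying stand

TASK

Hang the long wooden brush bar on the drying stand, so that both upright pins come through its two holes and it lies level, fully down on the two steel arms, then let go. Leave the short brush bar where it lies: its holes are too close together.

Things in the scene. Friction and masses are not known exactly. Their poses are not given: they have to be found in the camera images.
- long_bar: The longer of two pale wooden brush bars, loose, flat, grip up: strip 170 (its y) x 50 x 12 mm thick, comb teeth on both long edges (72 mm over them). Round 30 mm through holes at x = 0, y = +57 and -57 mm. In the middle an upright grip, 14 mm thick (x), 30 mm wide (y), its top 70 mm above the underside. Origin: centre of the underside, z up. Same after a half turn. About 0.16 kg.
- short_bar: The shorter brush bar, loose: same width, thickness, teeth, grip and axes, but only 120 mm long, with its two 30 mm holes at y = +33 and -33 mm, so it does not fit the stand.
- drying_stand: Fixed plywood stand, 190 mm wide; two dark flat steel arms, an upright pin on each. Origin: on the table below the midpoint of the pins; x to the back panel, y along the pins, z up. Pins at x = 0, y = +57 and -57 mm, 9 mm thick, tapered tip at 118 mm height; arm tops at 90 mm, arms 40 mm wide, from x = -25 mm to the panel (x = 75 to 91, 105 mm high). Foot 14 mm thick, x = -25 to 95.

How it is judged (in metres and radians):
At the end, for the whole second after the job is handed in: The long bar hangs on both pins: its centre within 20 mm of the midpoint between the pins in plan, its underside within 5 mm of the height of the arm tops, level within 0.1 rad, in line with the pins within 0.35 rad, and at rest; the short bar is within 30 mm of where it lay (horizontal distance between long_bar and drying_stand below 0.02 m and z of long_bar in the frame of drying_stand between 0.085 and 0.095 m and angle between the y axis of long_bar and the y axis of drying_stand, either way round below 0.35 rad and angle between long_bar's own z axis and vertical below 0.1 rad and linear speed of long_bar below 0.02 m/s and distance of short_bar from where it was at the start of the episode below 0.03 m); the robot touches nothing.
It fails at once if the short bar is moved by more than 30 mm (distance of short_bar from where it was at the start of the episode above 0.03 m).
It also fails if it takes over 35 s, if anything falls off the work surface, if the arm or the gripper's body presses on something with over 40 N, if the wrist force passes 120 N, or if a joint passes its speed limit or range.

ROBOT

A 6-joint arm with a two-finger parallel gripper is mounted at the origin on a cart in front of the work surface, level with it; the furniture and walls round the work are solid. World frame = base frame: x ahead of the robot, y to its left, z up, the work surface at z = 0. Lengths are in mm, angles in rad, forces in N, time in s.
With the tool pointing down it reaches from about 350 to 775 mm from the base axis. Payload 7.3 kg.
Tool frame: the origin (TCP) lies at the very end of the fingers, on their centre line; the grasp point (between the pads) lies 19 mm behind it (bot.grip_point_offset is the distance from the TCP to the grasp point, in mm); z points along the fingers, y is the line along which they close (so a half turn about z gives the same grasp; the last joint's range is limited). The gripper opens to 92 mm and grips with 3 to 60 N. Pads are 19 mm wide; open, the fingers measure 130 mm over their backs; the gripper's body (75 mm by 190 mm) begins 47 mm behind the grasp point.
Start: joints at [0.96, 0.342, 1.524, -0, 1.275, -0.146], TCP at [235.319, 469.332, 204.141] pointing down, gripper open.
Joint ranges: [-2.53, 2.53], [-0.77, 2.02], [0.04, 2.7], [-1, 4.14], [0.28, 2.66], [-3.11, 3.11]. Speed limits (rad/s): [2.57, 2.57, 3.14, 3.14, 3.14, 3.14].

INTERFACE

Orientations are given as [roll, pitch, yaw] about the fixed x, y, z axes, in that order (R = Rz(yaw) Ry(pitch) Rx(roll)).
In Python, from plant import bot gives the robot as it stands. The module is installed in compiled form; this text tells all that it offers.
- The arm moves only by the shell command python3 -m jog 'ROWS' [OPENING]. ROWS is JSON, a list of rows, each a list of 6 numbers: the shift along the tool's x, y, z in mm, then the turn, a rotation vector about the tool's x, y, z in rad. In form: [[dx, dy, dz, rx, ry, rz], ...]. A call has 1 to 12 rows; each row shifts and turns the commanded pose from where the row before left it, along the tool's axes as they then stand; what a row does not reach is not made up. A row lasts 1/10 s, in which the tool goes at most 50 mm and 8.59 degrees, less where a joint would pass 70% of its speed; a pose out of reach is approached as far as the arm can. A call with a gripper value outside its range is refused whole. OPENING is the opening in per cent of the stroke, from 0 (shut) to 100 (fully open), set as the call begins (- or left out, the last holds). The fingers move at their own pace and stop on an object; the grip force is fixed at half the most. Time passes only in rows, so rows that do not move let the fingers close. It gives the time, the measured TCP pose, the force, the opening and the grip force at its end, in the units of the state.
- bot.get_obs(): the state, without advancing time (a new reading comes with each control period).
- bot.capture(name): name is "scene" or "side" or "wrist"; returns the picture (384x512x3 uint8, red, green, blue); there is no depth.
- bot.camera_model(name): a dict with "fx", "fy", "cx", "cy" (pixels), "dist_coeffs" ([k1, k2, p1, p2, k3] as OpenCV has them; the pictures are not rectified), "position" and "orientation" of the camera in the world; the wrist camera has in their place "T_tool_cam" (4x4, takes a point from camera to tool coordinates, whose origin is the TCP and whose axes are the flange's). Camera axes: x right, y down, z forward; pixel columns grow to the right and rows downward; lengths in mm; the calibration is good to about 2 mm. A picture is of the moment at which its call begins: read the wrist's pose just before it. camera_model takes no time and is no camera call.
- bot.close_job(): hands the job in; it is judged then, once.
Trained networks look in the newest picture that a camera, given by its name, has taken for a name from the list of things; names that differ only in an ending like _2 or _b are one class to them, and where a whole thing is asked for, a point or a joint stands for the part that bears it (a point fixed in the world has none). Each returns a list of dicts, best first, with "p" (0 to 1); they miss things now and then, are a little off and sometimes report something else, mostly with a low value. They report only what shows in the picture. A call takes as long as a camera call.
- bot.outline_of(target, camera): "mask" (384x512 bool, what is visible of it) and "pixel" ([column, row] in pixels, amid what is visible of it).
The state is a dict: "time": time; "joint_positions": joint angles; "dq": joint speeds; "tau": joint torques, N m; "tool_pos": TCP position; "tcp_rot": TCP orientation; "contact_force": force on the tool from outside, world axes, zero at the start; "moment": the same for the moment, N m; "grip_width": finger opening in mm; "finger_force": force on a finger pad.
Only numpy, scipy, OpenCV 4.12 (cv2) and the standard library are available. Lean on these libraries where they do the work, as an engineer would, in place of code of your own. Each camera call takes 0.05 s, during which the arm holds its last target. There are 200 camera calls.

## Working session

There is one attempt and no reset: what is moved stays moved. The work goes in short steps, Python scripts to look and compute and a shell command to move; the robot and the scene stay as the last step left them, time stands still between calls to the robot, and variables do not carry over. Pictures are saved under pics/ and viewed, at most 10 in all, crops included, and the job is handed in when it is done.

```bash
mkdir -p pics; python3 - <<'E'
from plant import bot
import cv2,numpy as np
o=bot.get_obs();print(o)
ims=[]
for c in ["scene","side"]:
    im=bot.capture(c);print(c,bot.camera_model(c))
    for t in ["long_bar","short_bar","drying_stand"]:
        r=bot.outline_of(t,c)
        print(t,[(round(d["p"],2),d["pixel"],int(d["mask"].sum())) for d in r[:3]])
        if r: np.save(f"m_{c}_{t}.npy",r[0]["mask"])
    cv2.imwrite(f"pics/{c}0.png",im[:,:,::-1])
im=bot.capture("wrist");cv2.imwrite("pics/wrist0.png",im[:,:,::-1]);print(bot.camera_model("wrist"))
E
```

```text
{'time': 0.0, 'joint_positions': array([ 9.59995876e-01,  3.42733804e-01,  1.52503246e+00, -2.01076130e-05,
        1.27540713e+00, -1.45992296e-01]), 'dq': array([ 0.00080015, -0.00030692,  0.00029134, -0.00168606,  0.00028311,
       -0.0001765 ]), 'tau': array([ 5.19880396e-04, -4.31249607e+01, -2.44216543e+01,  7.18782982e-02,
        5.59766893e-02, -1.18896996e-04]), 'tool_pos': array([235.05132383, 468.93460591, 203.4338597 ]), 'tcp_rot': array([-3.14002593e+00, -2.10934504e-04,  2.67679020e+00]), 'contact_force': array([ 0.02619237, -0.63653311, -0.66600201]), 'moment': array([ 0.00940367,  0.00911042, -0.01716455]), 'finger_force': 0.0, 'grip_width': 91.68086184418728}
scene {'fx': 450.27138607377407, 'fy': 450.27138607377407, 'cx': 253.16927946029412, 'cy': 192.4105447454191, 'dist_coeffs': array([-0.04714522,  0.        ,  0.        ,  0.        ,  0.        ]), 'position': array([-128.93180907, -632.88531135, 1017.66335727]), 'orientation': array([-2.39236299e+00, -2.18169054e-03, -7.50572625e-01])}
long_bar [(0.81, [215.0, 143.9], 680)]
short_bar [(0.9, [228.6, 198.5], 6
[... 347 characters left out ...]
4844604e-04, -6.34841380e-01])}
long_bar [(0.88, [212.9, 138.7], 836)]
short_bar [(0.62, [212.5, 191.4], 743)]
drying_stand [(0.88, [330.1, 237.0], 4141)]
{'fx': 298.725784816902, 'fy': 298.725784816902, 'cx': 257.12910970484285, 'cy': 189.98678062424776, 'dist_coeffs': array([-0.05865192,  0.        ,  0.        ,  0.        ,  0.        ]), 'T_tool_cam': array([[-2.06607668e-04, -9.54449783e-01, -2.98371528e-01,
         8.14579124e+01],
       [ 9.99999511e-01, -4.85635287e-04,  8.61030301e-04,
         9.27880173e-01],
       [-9.66709927e-04, -2.98371205e-01,  9.54449417e-01,
        -1.80778314e+02],
       [ 0.00000000e+00,  0.00000000e+00,  0.00000000e+00,
         1.00000000e+00]])}
```

```bash
python3 - <<'E'
import cv2,numpy as np
a=cv2.imread("pics/side0.png")
cv2.imwrite("pics/sidecrop.png",cv2.resize(a[90:330,130:430],(750,600),interpolation=cv2.INTER_CUBIC))
E
```

```text
(no output)
```

View pics/sidecrop.png

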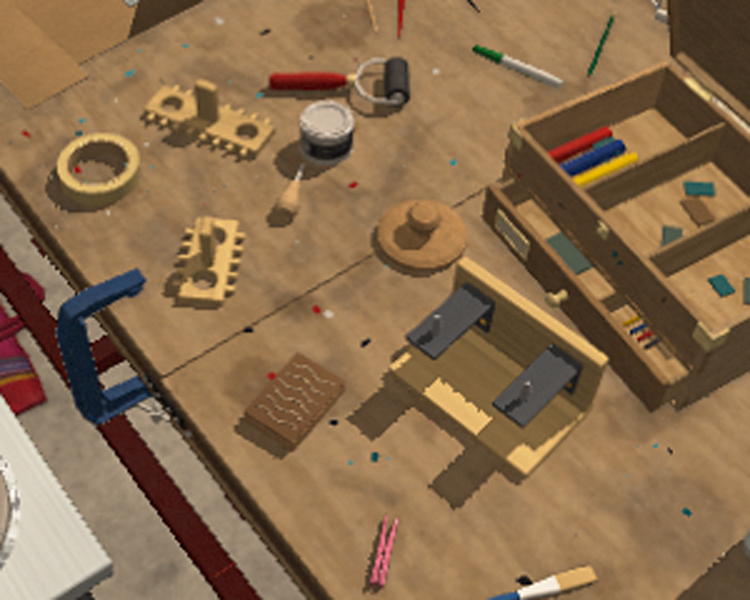

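View pics/wrist0.png

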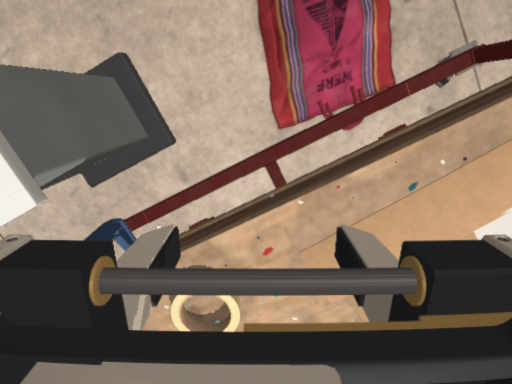

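```bash
cat > h.py <<'E'
import numpy as np,cv2
from scipy.spatial.transform import Rotation as Rn
from scipy.optimize import minimize
def proj(P,cm):
    R=Rn.from_euler('xyz',cm["orientation"]).as_matrix();Ri=R.T
    t=-Ri@np.array(cm["position"])
    K=np.array([[cm["fx"],0,cm["cx"]],[0,cm["fy"],cm["cy"]],[0,0,1]])
    return cv2.projectPoints(np.asarray(P,float).reshape(-1,1,3),cv2.Rodrigues(Ri)[0],t,K,np.array(cm["dist_coeffs"]))[0][:,0]
def place(P,q):
    c,s=np.cos(q[2]),np.sin(q[2]);P=np.asarray(P,float)
    return P@np.array([[c,s,0],[-s,c,0],[0,0,1]])+[q[0],q[1],0]
def box(x0,x1,y0,y1,z0,z1): return np.array([[x,y,z] for x in(x0,x1) for y in(y0,y1) for z in(z0,z1)])
def bar(L,h):
    tb=[box(-36,36,y-3,y+3,2,10) for y in np.linspace(-L/2+4,L/2-4,int(L//15)+1)] 
    return [box(-25,25,-L/2,L/2,0,12),box(-7,7,-15,15,0,70)]+tb
a=np.linspace(0,2*np.pi,24)
ring=lambda y,z,r=15:np.c_[r*np.cos(a),y+r*np.sin(a),a*0+z]
stand=[box(75,91,-95,95,0,105),box(-25,95,-95,95,0,14)]+[b for s in(57,-57) for b in(box(-25,75,s-20,s+20,86,90),box(-4,4,s-4,s+4,90,118))]
S=4
def render(parts,q,cm,holes=None):
    m=np.zeros((384*S,512*S),np.uint8)
    f=lambda P:np.int32(np.round((proj(place(P,q),cm)+.5)*S))
    for i,p in enumerate(parts):
        cv2.fillConvexPoly(m,cv2.convexHull(f(p)),1)
        if i==0 and holes:
            pass
    if holes:
        for y in(holes,-holes):
            k=np.zeros_like(m);k2=k.copy();cv2.fillConvexPoly(k,f(ring(y,0)),1);cv2.fillConvexPoly(k2,f(ring(y,12)),1);h=k&k2
            cv2.fillConvexPoly(g:=np.zeros_like(m),cv2.convexHull(f(parts[1])),1)
            m[(h==1)&(g==0)]=0
    return cv2.resize(m.astype(np.float32),(512,384),interpolation=cv2.INTER_AREA)
def fit(parts,masks,cms,q0s,holes=None):
    def c(q):
        e=0
        for m,cm in zip(masks,cms):
            r=render(parts,q,cm,holes);e+=1-np.minimum(r,m).sum()/np.maximum(r,m).sum()
        return e/len(masks)
    best=None
    for q0 in q0s:
        q0=np.array(q0,float)
        r=minimize(c,q0,method='Nelder-Mead',options=dict(initial_simplex=q0+np.array([[0,0,0],[15,0,0],[0,15,0],[0,0,.2]]),maxfev=120,xatol=.05,fatol=1e-5))
        if best is None or r.fun<best.fun:best=r
    return best
def ray(px,cm,z):
    K=np.array([[cm["fx"],0,cm["cx"]],[0,cm["fy"],cm["cy"]],[0,0,1]])
    u=cv2.undistortPoints(np.array([[px]],float),K,np.array(cm["dist_coeffs"]))[0,0]
    d=Rn.from_euler('xyz',cm["orientation"]).as_matrix()@[u[0],u[1],1];p=np.array(cm["position"])
    return p+d*(z-p[2])/d[2]
E
cat > f.py <<'E'
from h import *
from plant import bot
cams=["scene","side"];cms=[bot.camera_model(c) for c in cams]
img=[cv2.imread(f"pics/{c}0.png") for c in cams]
big=[cv2.resize(i,None,fx=4,fy=4,interpolation=cv2.INTER_CUBIC) for i in img]
for t,parts,h,z in [("long_bar",bar(170,57),57,15),("short_bar",bar(120,33),33,15),("drying_stand",stand,None,60)]:
    ms=[np.load(f"m_{c}_{t}.npy").astype(np.float32) for c in cams]
    g=np.mean([ray(np.array(np.nonzero(m))[::-1].mean(1),cm,z) for m,cm in zip(ms,cms)],0)
    yaws=np.arange(0,np.pi*(2 if h is None else 1),.6)
    r=fit(parts,ms,cms,[[g[0],g[1],y] for y in yaws],h)
    r1=[fit(parts,[m],[cm],[r.x],h).x.round(3) for m,cm in zip(ms,cms)]
    print(t,r.x.round(3),round(r.fun,3),r1)
    pins=[ring(s,z,rr) for s in (57,-57) for z,rr in ((90,4.5),(118,1))] if h is None else [ring(s,12) for s in(h,-h)]
    for b,cm in zip(big,cms):
        for p in parts[:2]+pins+(parts[2:] if h is None else []):
            cv2.polylines(b,[np.int32((cv2.convexHull(proj(place(p,r.x),cm).astype(np.float32))+.5)*4)],True,(0,0,255) if len(p)<10 else (255,255,0),1)
cv2.imwrite("pics/ov.png",np.hstack([cv2.resize(b[400:1160,640:1640],(800,600))[:,:] for b in big[:1]]))
cv2.imwrite("pics/ov2.png",cv2.resize(big[1][400:1160,640:1640],(800,600)))
E
python3 f.py
```

```text
long_bar [5.62785e+02 2.95974e+02 4.29000e-01] 0.171 [array([5.62042e+02, 2.94963e+02, 4.35000e-01]), array([5.63754e+02, 2.96212e+02, 4.19000e-01])]
short_bar [432.934  97.641   2.412] 0.171 [array([432.933,  97.567,   2.414]), array([431.418,  97.844,   2.382])]
drying_stand [ 5.44130e+02 -2.36641e+02  1.47000e-01] 0.036 [array([ 5.44051e+02, -2.36903e+02,  1.46000e-01]), array([ 5.44026e+02, -2.36015e+02,  1.54000e-01])]
```

View pics/ov.png

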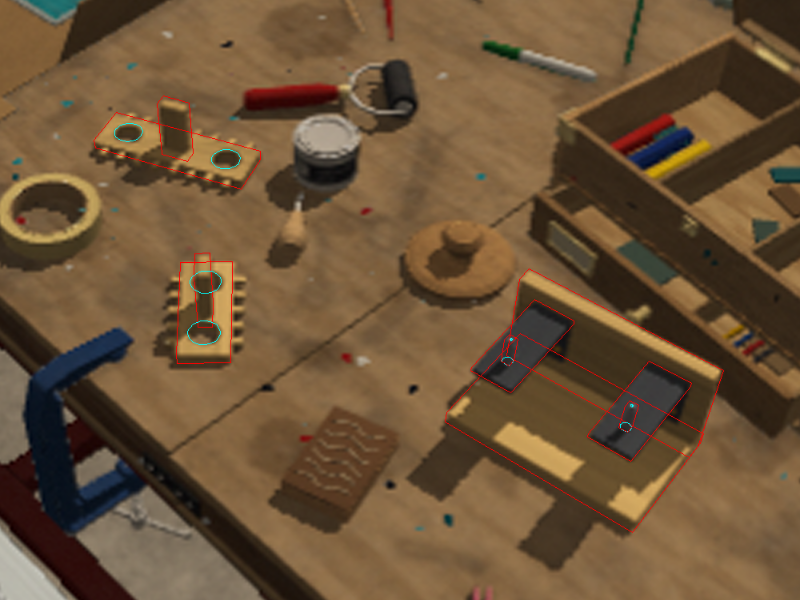

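View pics/ov2.png

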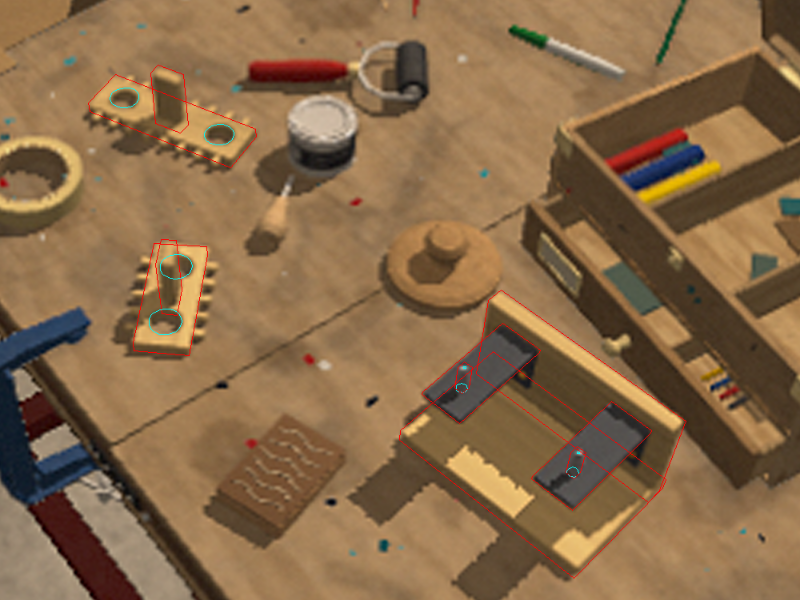

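The overlay shows that the fitted long bar (215,144 in the scene image) and stand pins agree with both views. I'll move above the long bar next.

```bash
python3 -m jog '[[-20,-0.6,0,0,0,0],[-35,-0.7,0,0,0,0],[-35,-0.7,0,0,0,0],[-35,-0.7,0,0,0,0],[-35,-0.7,0,0,0,0],[-35,-0.7,0,0,0,0],[-35,-0.7,0,0,0,0],[-35,-0.7,0,0,0,0],[-35,-0.7,0,0,0,0],[-35,-0.7,0,0,0,0],[-35,-0.7,0,0,0,0],[0,0,0,0,0,0.08]]' 60; python3 -m jog '[[0,0,0,0,0,0.1],[0,0,0,0,0,0.1],[0,0,0,0,0,0.1],[0,0,0,0,0,0.1],[0,0,0,0,0,0.1],[0,0,0,0,0,0.1],[0,0,0,0,0,0],[0,0,0,0,0,0],[0,0,0,0,0,0]]'
python3 - <<'E'
from plant import bot
from h import *
o=bot.get_obs();im=bot.capture("wrist");cv2.imwrite("pics/w1.png",im[:,:,::-1])
r=bot.outline_of("long_bar","wrist");print(o["tool_pos"],o["tcp_rot"],o["joint_positions"],[(d["p"],d["pixel"]) for d in r])
R=Rn.from_euler('xyz',o["tcp_rot"]).as_matrix();print((R.T@(np.array([563,296,24])-o["tool_pos"])).round(1),"tool y angle",np.arctan2(R[1,1],R[0,1]))
T=bot.camera_model("wrist");M=T["T_tool_cam"]
cm=dict(T);cm["position"]=R@M[:3,3]+o["tool_pos"];cm["orientation"]=Rn.from_matrix(R@M[:3,:3]).as_euler('xyz')
q=[563,296,.43];b=im[:,:,::-1].copy()
for p in [box(-25,25,-85,85,12,12.1),box(-7,7,-15,15,70,70.1),ring(57,12),ring(-57,12)]:
    cv2.polylines(b,[np.int32(cv2.convexHull(proj(place(p,q),cm).astype(np.float32)))],True,(0,0,255),1)
cv2.imwrite("pics/w1.png",cv2.resize(b,(760,570)))
E
```

```text
time: 1.65
tool_pos: [566.1, 293.8, 203.2]
tcp_rot: [-3.141, 0.001, 2.592]
contact_force: [-1.1, -0.3, 0.2]
grip_width: 55.3
finger_force: 0.0
time: 2.55
tool_pos: [562.6, 296.7, 204.1]
tcp_rot: [-3.142, -0.0, 1.999]
contact_force: [0.6, 1.1, -0.4]
grip_width: 55.5
finger_force: 0.0
[562.63641978 296.68475775 204.11637334] [-3.14158693e+00 -8.51117006e-05  1.99871397e+00] [ 3.64808055e-01  5.50973678e-01  1.18802498e+00  8.57916932e-05
  1.40260508e+00 -6.31239526e-02] [(0.56, [257.0, 158.0])]
[ -0.8   0.  180.1] tool y angle 0.4279176463273016
```

View pics/w1.png

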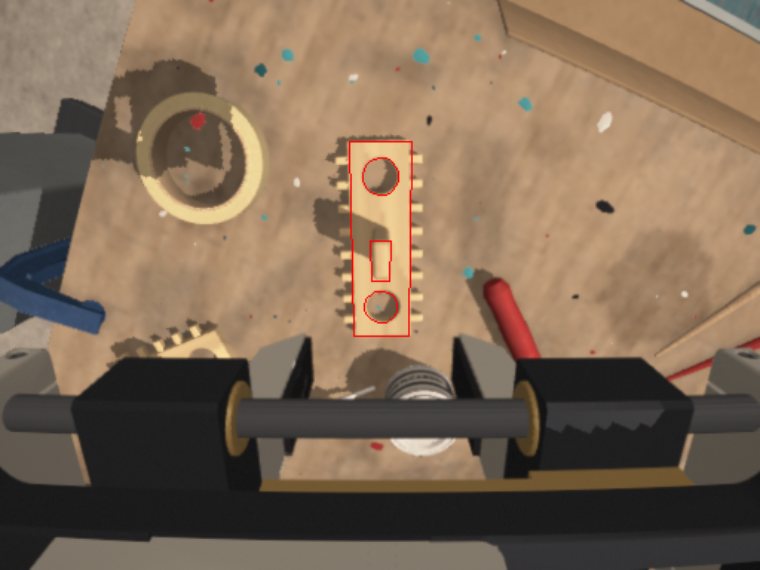

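The wrist view confirms the fit: the bar outline and both holes (380,176 and 381,306) coincide, and the can lies clear past the bar's end. Descending and gripping.

```bash
python3 -m jog '[[-0.8,0,15,0,0,0],[0,0,25,0,0,0],[0,0,25,0,0,0],[0,0,25,0,0,0],[0,0,25,0,0,0],[0,0,20,0,0,0],[0,0,15,0,0,0],[0,0,12,0,0,0],[0,0,10,0,0,0],[0,0,8,0,0,0],[0,0,0,0,0,0],[0,0,0,0,0,0]]'; python3 -m jog '[[0,0,0,0,0,0],[0,0,0,0,0,0],[0,0,0,0,0,0],[0,0,0,0,0,0],[0,0,0,0,0,0],[0,0,0,0,0,0],[0,0,0,0,0,0],[0,0,0,0,0,0]]' 0
```

```text
time: 3.85
tool_pos: [563.3, 296.1, 24.5]
tcp_rot: [3.141, -0.0, 1.997]
contact_force: [-0.1, 0.7, -0.3]
grip_width: 55.3
finger_force: 0.0
time: 4.65
tool_pos: [562.9, 295.9, 24.0]
tcp_rot: [-3.141, -0.0, 1.997]
contact_force: [0.2, 0.2, -1.2]
grip_width: 13.6
finger_force: 30.0
```

```bash
python3 -m jog '[[0,0,-5,0,0,0],[0,0,-12,0,0,0],[0,0,-20,0,0,0],[0,0,-25,0,0,0],[0,0,-25,0,0,0],[0,0,-25,0,0,0],[0,0,-25,0,0,0],[0,0,-25,0,0,0],[0,0,-20,0,0,0],[0,0,-12,0,0,0],[0,0,-6,0,0,0],[0,0,0,0,0,0]]' && python3 -m jog '[[-10,-5,0,0,0,0],[-20,-10,0,0,0,0],[-30,-15,0,0,0,0],[-30,-15,0,0,0,0],[-30,-15,0,0,0,0],[-30,-15,0,0,0,0],[-30,-15,0,0,0,0],[-30,-15,0,0,0,0],[-30,-15,0,0,0,0],[-30,-15,0,0,0,0],[-30,-15,0,0,0,0],[-30,-15,0,0,0,0]]' && python3 -m jog '[[-30,-15,0,0,0,0],[-30,-15,0,0,0,0],[-30,-15,0,0,0,0],[-30,-13,0,0,0,0],[-20,-9,0,0,0,0],[-7,-3,0,0,0,0],[0,0,0,0,0,0.04],[0,0,0,0,0,0.08],[0,0,0,0,0,0.08],[0,0,0,0,0,0.08],[0,0,0,0,0,0],[0,0,0,0,0,0]]'
cat > chk.py <<'E'
from plant import bot
from h import *
import sys
name=sys.argv[1];st=[544.1,-236.6,.147]
o=bot.get_obs();p=o["tool_pos"];R=Rn.from_euler('xyz',o["tcp_rot"]).as_matrix();ang=np.arctan2(R[1,1],R[0,1])
print(o["time"],p.round(1),"tool y ang",ang,"grip",o["grip_width"],o["finger_force"],"to stand (tool)",(R.T@(np.array([st[0],st[1],p[2]])-p)).round(1))
cams=["scene","side"];cms=[bot.camera_model(c) for c in cams];ms=[];z0=float(p[2]-24)
out=[]
parts=[b+[0,0,z0] for b in bar(170,57)]
for c,cm in zip(cams,cms):
    im=bot.capture(c)[:,:,::-1].copy();b=cv2.resize(im,None,fx=4,fy=4,interpolation=cv2.INTER_CUBIC)
    for d in bot.outline_of("long_bar",c)[:2]:print(c,round(d["p"],2),d["pixel"])
    for P,q,col in [(ring(57,12+z0),[p[0],p[1],ang],(0,0,255)),(ring(-57,12+z0),[p[0],p[1],ang],(0,0,255)),(parts[0],[p[0],p[1],ang],(0,0,255))]+[(ring(s,z,r),st,(255,255,0)) for s in(57,-57) for z,r in((90,4.5),(118,1))]:
        cv2.polylines(b,[np.int32((cv2.convexHull(proj(place(P,q),cm).astype(np.float32))+.5)*4)],True,col,1)
    u=(proj([[p[0],p[1],z0]],cm)[0]*4).astype(int)
    x=max(u[0]-400,0);y=max(u[1]-300,0)
    out.append(b[y:y+600,x:x+800])
for c,b in zip(cams,out):cv2.imwrite(f"pics/{name}_{c}.png",b)
E
python3 chk.py a
```

```text
time: 5.85
tool_pos: [563.1, 296.0, 224.8]
tcp_rot: [3.14, 0.0, 1.997]
contact_force: [-0.0, 0.4, -1.0]
grip_width: 13.3
finger_force: 30.0
time: 7.05
tool_pos: [547.8, -74.6, 222.9]
tcp_rot: [-3.14, -0.001, 1.996]
contact_force: [0.7, 0.2, -1.6]
grip_width: 13.8
finger_force: 30.0
time: 8.25
tool_pos: [545.8, -235.0, 223.7]
tcp_rot: [-3.141, -0.001, 1.719]
contact_force: [0.3, 0.1, -1.8]
grip_width: 14.1
finger_force: 30.0
8.25 [ 545.8 -235.   223.7] tool y ang 0.14860025373331673 grip 14.10346264124397 29.960554540157318 to stand (tool) [-1.4 -1.9  0. ]
scene 0.79 [349.1, 196.0]
side 0.6 [336.5, 213.3]
```

```bash
python3 -m jog '[[-1.4,-1.9,5,0,0,0],[0,0,12,0,0,0],[0,0,15,0,0,0],[0,0,15,0,0,0],[0,0,12,0,0,0],[0,0,6,0,0,0],[0,0,3,0,0,0],[0,0,0,0,0,0],[0,0,0,0,0,0],[0,0,0,0,0,0]]'; python3 chk.py b
```

```text
time: 9.45
tool_pos: [544.8, -237.4, 156.7]
tcp_rot: [3.141, 0.001, 1.717]
contact_force: [-0.3, -0.7, -1.2]
grip_width: 13.7
finger_force: 30.0
9.45 [ 544.8 -237.4  156.7] tool y ang 0.14607206360290179 grip 13.665044198968964 29.960470497608185 to stand (tool) [ 0.8 -0.6 -0. ]
scene 0.91 [345.5, 215.3]
scene 0.57 [227.3, 201.5]
side 0.8 [332.3, 234.7]
```

View pics/b_side.png

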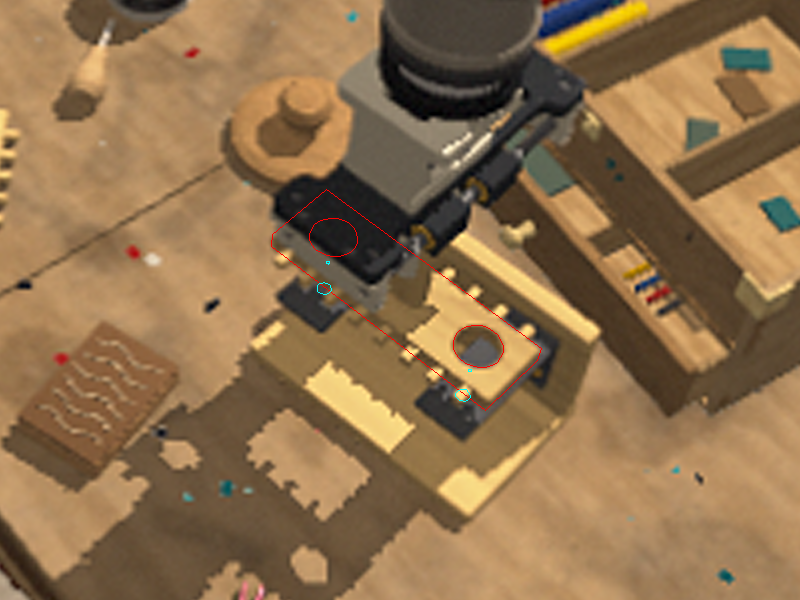

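View pics/b_scene.png

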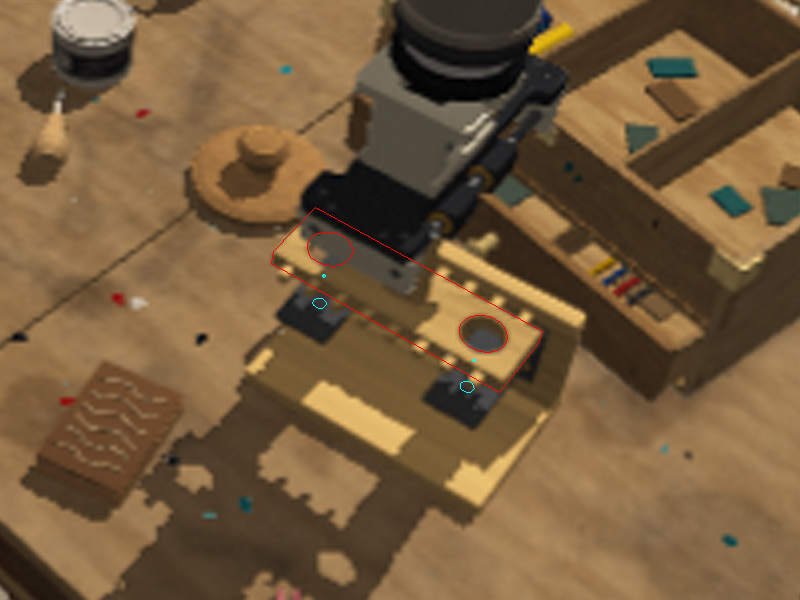

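The bar follows its prediction (near hole at 478,346 in the side view), level and above the pins. Lowering gently.

```bash
python3 -m jog '[[0.4,-0.3,4,0,0,0],[0,0,5,0,0,0],[0,0,5,0,0,0],[0,0,5,0,0,0],[0,0,5,0,0,0],[0,0,5,0,0,0],[0,0,4,0,0,0],[0,0,3,0,0,0],[0,0,2,0,0,0],[0,0,1,0,0,0],[0,0,0,0,0,0],[0,0,0,0,0,0]]'; python3 chk.py c
```

```text
time: 10.85
tool_pos: [544.2, -236.9, 117.3]
tcp_rot: [3.141, 0.0, 1.717]
contact_force: [0.1, -0.4, -1.1]
grip_width: 13.9
finger_force: 30.0
10.85 [ 544.2 -236.9  117.3] tool y ang 0.14598584557211317 grip 13.899178107603182 29.960496425628662 to stand (tool) [ 0.3 -0.  -0. ]
scene 0.97 [344.4, 224.7]
side 0.74 [331.0, 244.5]
```

View pics/c_scene.png

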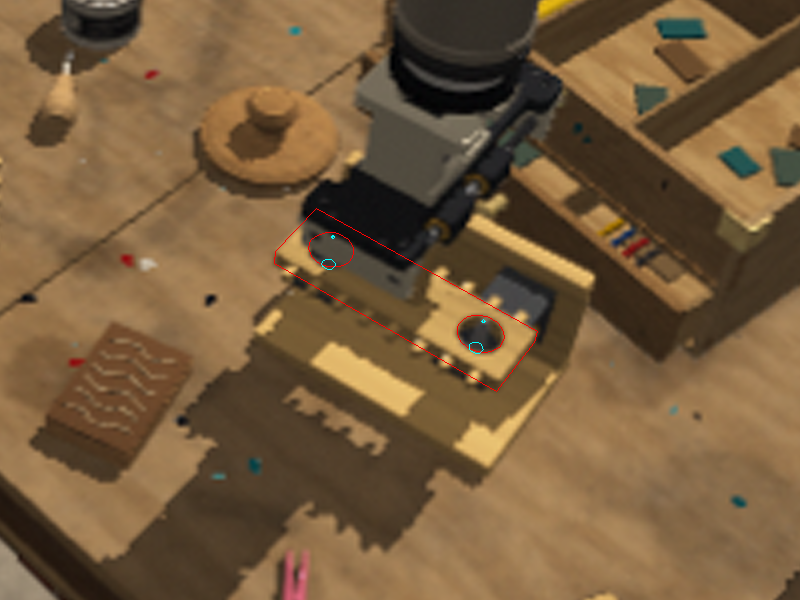

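The pin shows within the near hole (482,330), no contact force. Last millimetres, then release and retreat.

```bash
python3 -m jog '[[0,0,1,0,0,0],[0,0,1,0,0,0],[0,0,0.6,0,0,0],[0,0,0,0,0,0],[0,0,0,0,0,0],[0,0,0,0,0,0]]'; python3 -m jog '[[0,0,0,0,0,0],[0,0,0,0,0,0],[0,0,0,0,0,0],[0,0,0,0,0,0],[0,0,0,0,0,0],[0,0,0,0,0,0],[0,0,0,0,0,0],[0,0,0,0,0,0]]' 50
```

```text
time: 11.65
tool_pos: [544.1, -236.8, 114.5]
tcp_rot: [3.142, -0.0, 1.717]
contact_force: [-0.1, -1.0, -2.2]
grip_width: 13.9
finger_force: 30.0
time: 12.45
tool_pos: [544.1, -236.8, 114.5]
tcp_rot: [3.142, -0.0, 1.717]
contact_force: [-0.1, -0.2, 0.3]
grip_width: 45.6
finger_force: 0.0
```

```bash
python3 -m jog '[[0,0,-5,0,0,0],[0,0,-10,0,0,0],[0,0,-15,0,0,0],[0,0,-20,0,0,0],[0,0,-25,0,0,0],[0,0,-25,0,0,0],[0,0,-20,0,0,0],[0,0,-10,0,0,0],[0,0,-5,0,0,0],[10,0,0,0,0,0],[20,0,0,0,0,0],[30,0,0,0,0,0]]' && python3 -m jog '[[35,0,0,0,0,0],[35,0,0,0,0,0],[35,0,0,0,0,0],[35,0,0,0,0,0],[35,0,0,0,0,0],[30,0,0,0,0,0],[20,0,0,0,0,0],[10,0,0,0,0,0],[0,0,0,0,0,0],[0,0,0,0,0,0],[0,0,0,0,0,0],[0,0,0,0,0,0]]'
python3 - <<'E'
from plant import bot
from h import *
cams=["scene","side"];cms=[bot.camera_model(c) for c in cams];ms=[];st=[544.1,-236.6,.147]
for c in cams:
    im=bot.capture(c)
    for t in ["long_bar","short_bar"]:
        r=bot.outline_of(t,c);print(c,t,[(round(d["p"],2),d["pixel"]) for d in r[:2]])
        if t=="long_bar":ms.append(r[0]["mask"].astype(np.float32))
for z in(86,90,94,98):
    r=fit([b+[0,0,z] for b in bar(170,57)],ms,cms,[st]);print(z,r.x.round(3),round(r.fun,3))
cv2.imwrite("pics/d.png",cv2.resize(im[130:310,230:470,::-1],(800,600),interpolation=cv2.INTER_CUBIC))
E
```

```text
time: 13.65
tool_pos: [534.5, -177.0, 247.8]
tcp_rot: [-3.139, -0.002, 1.715]
contact_force: [-0.2, 0.1, -0.9]
grip_width: 45.6
finger_force: 0.0
time: 14.85
tool_pos: [501.3, 54.1, 249.4]
tcp_rot: [-3.141, 0.0, 1.715]
contact_force: [0.2, 0.5, 0.0]
grip_width: 46.0
finger_force: 0.0
scene long_bar [(0.68, [339.9, 223.1])]
scene short_bar [(0.58, [228.0, 197.1])]
side long_bar [(0.72, [320.8, 238.0]), (0.17, [211.3, 192.7])]
side short_bar [(0.73, [209.4, 193.9])]
86 [ 5.4612e+02 -2.3601e+02  1.5000e-01] 0.205
90 [ 5.43697e+02 -2.37293e+02  1.38000e-01] 0.206
94 [ 5.40626e+02 -2.38613e+02  1.43000e-01] 0.208
98 [ 5.38133e+02 -2.41192e+02  1.38000e-01] 0.211
```

View pics/d.png

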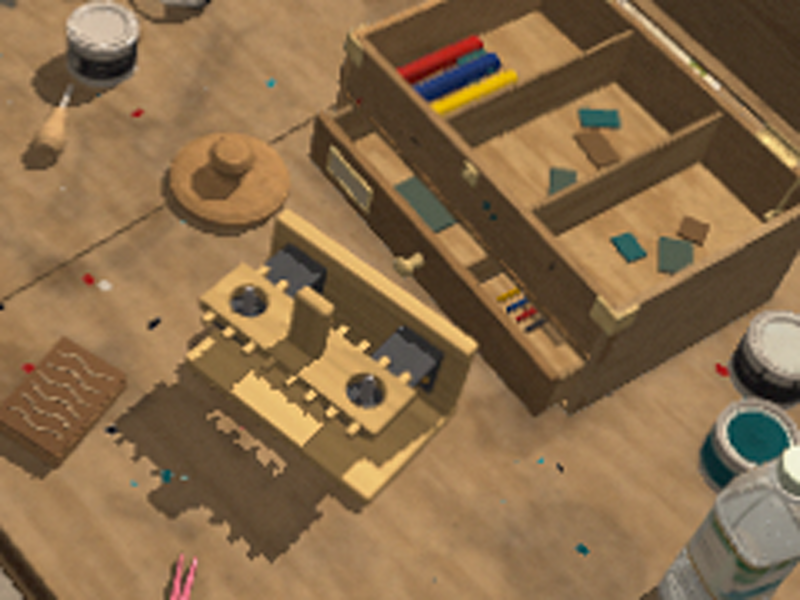

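The bar lies flat on both arms with a pin showing in each hole (250,299 and 366,390). The robot is clear of it.

```bash
python3 -c "
from plant import bot
print(bot.close_job())"
```

```text
the job is handed in; nothing more can be done
None
```

The long bar hangs level on both pins and is released, the short bar was not touched, and the job was handed in after about 15 s of robot time; the hand-in gave no verdict.

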